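# Seat the cedar insert in the clamped accessory box

## Task

Slide the clear lid of the clamped acrylic box fully open by its black tab, take the cedar insert from the shelf and seat it in the pocket in the box floor, flat and square, fully home and flush, and let go of it. Then slide the lid fully shut over it. Do not force the insert or ram it with the lid, and leave the watch, sunglasses, ring cone and shoe horn where they are.

Things in the scene. Friction and masses are not known exactly. Their poses are not given: they have to be found in the camera images.
- station: Fixed clear box, 128 x 136 mm (x, y), on a cedar board 170 mm square, held by an orange clamp at the board's +x edge (out to x 162 mm, 62 mm high). Origin on the shelf under the box centre, z up. Heights above it: board 28 mm, white box floor 48, wall tops and lid underside 74, lid top 79, runners on the x walls 83. Inside 120 x 128 mm, walls 4 mm. The lid slides towards +y.
- pocket (a point): Centre of the bottom of the rectangular pocket in the white box floor, 34 mm above the station's origin, with the same axes as the station. The pocket, lined with blue felt, is 83 mm along x, 55 mm along y and 14 mm deep, with a 2 mm chamfer round its mouth.
- lid (a joint): How far the flat clear lid (128 x 136 x 5 mm) is slid open, m: 0 shut, covering the box; 0.125 fully open, moved along the station's +y. It stays where it is left (about 1.2 N friction).
- lid_tab (a point): Top centre of the black upright grip tab at the lid's centre: 46 mm along the station's x, 10 mm thick along y, 28 mm tall above the lid. Moves with the lid; its top is 107 mm above the station's origin.
- insert: Loose cedar insert, about 50 g: dark flat block 80 (x) x 52 (y) x 14 mm with a paler grip rib centred on top, 50 mm along x, 12 mm thick along y, 18 mm tall (top 32 mm above the underside). Origin: centre of the underside, z up. Fits the pocket either way round; seated, the block is flush with the white floor and the rib top 8 mm under the lid.
- watch: Stainless watch lying folded flat, 94 x 42 x 15 mm, long along x. Origin: centre of the underside. Leave alone.
- sunglasses: Folded amber sunglasses lying lenses up, 145 mm along y, 55 mm along x, 21 mm tall. Origin: centre of the underside. Leave alone.
- ring_cone: White ceramic ring cone with a brass ring, 85 mm tall, base 56 mm across. Origin: centre of the underside. Leave alone.
- shoe_horn: Gray plastic shoe horn lying flat, 194 mm along x, 42 mm wide, 10 mm tall. Origin: under its middle. Leave alone.
Not all that is in view belongs to the job. There is more than one size of the insert; the job needs the largest.

How it is judged:
By the outcome, as a careful person would: the job done as asked, in the order asked, and still so for the second after the job is handed in, with the robot touching nothing.
It also fails if it takes over 72 s, if anything falls off the work surface, if the arm or the gripper's body presses on something with over 40 N, if the wrist force passes 120 N, or if a joint passes its speed limit or range.

## Robot

A 7-joint arm with a two-finger parallel gripper is mounted at the origin on the work surface. World frame = base frame: x ahead of the robot, y to its left, z up, the work surface at z = 0. Lengths are in m, angles in rad, forces in N, time in s.
With the tool pointing down it reaches from about 0.4 to 0.75 m from the base axis. Payload 19.5 kg.
Tool frame: the origin (TCP) lies between the finger pads; the fingertips stand 11 mm ahead of it and the grasp point (between the pads) lies 8 mm behind it; z points along the fingers, y is the line along which they close (so a half turn about z gives the same grasp; the last joint's range is limited). The gripper opens to 85 mm and grips with 20 to 120 N. Pads are 22 mm wide; open, the fingers measure 114 mm over their backs; the gripper's body (76 mm by 85 mm) begins 54 mm behind the grasp point. The pads swing forward as they close: fully open they stand 13 mm farther back than shut.
Start: joints at [1.282, 0.707, -0.028, 1.485, 0.022, 0.951, -0.075], TCP at [0.14, -0.558, 0.242] pointing down, gripper open.
Joint ranges: [-2.71, 2.71], [-0.32, 2.16], [-1.57, 1.52], [0, 2.45], [-1.46, 4.6], [0, 2.02], [-2.83, 2.83]. Speed limits (rad/s): [1.89, 1.89, 2.57, 2.57, 3.01, 3.01, 3.01].

## Interface

Orientations are given as a unit quaternion [w, x, y, z].
In Python, from rig import readout, imaging, order gives the robot as it stands.
- The arm moves only by the tool arm_command, never from a script. Its argument "increments" is text: rows parted by semicolons, each of 7 numbers parted by spaces: the shift along the world's x, y, z each as a share of 0.2 m, from -1 to 1, then the turn, a rotation vector about the world's x, y, z each as a share of pi/2 rad, from -1 to 1, then the closure, from -1 (fully open) to 1 (shut). In form: x y z rx ry rz claw; .... A call has 1 to 5 rows; each row shifts and turns the commanded pose from where the row before left it; what a row does not reach is not made up. A row lasts 1/10 s, in which the tool goes at most 50 mm and 8.59 degrees, less where a joint would pass 70% of its speed; a pose out of reach is approached as far as the arm can. A call with a number of a shift or a turn outside -1 to 1 is refused whole. A call with a gripper value outside its range is refused whole. The fingers move at their own pace and stop on an object; the grip force is fixed at half the most. Time passes only in rows, so rows that do not move let the fingers close. It gives the time, the measured TCP pose, the force, the opening and the grip force at its end, in the units of the state.
- readout.get_obs(): the state, without advancing time (a new reading comes with each control period).
- imaging.capture(name): name is "side" or "top" or "wrist"; returns the picture (420x560x3 uint8, red, green, blue); there is no depth.
- imaging.get_calibration(name): a dict with "fx", "fy", "cx", "cy" (pixels), "D" ([k1, k2, p1, p2, k3] as OpenCV has them; the pictures are not rectified), "T" (4x4, takes a point from camera to world coordinates); the wrist camera has in their place "tool_from_camera" (4x4, takes a point from camera to tool coordinates, whose origin is the TCP and whose axes are the flange's). Camera axes: x right, y down, z forward; pixel columns grow to the right and rows downward; lengths in m; the calibration is good to about 2 mm. A picture is of the moment at which its call begins: read the wrist's pose just before it. get_calibration takes no time and is no camera call.
- order.finish_job(): hands the job in; it is judged then, once.
The state is a dict: "t": time; "joints": joint angles; "dq": joint speeds; "joint_efforts": joint torques, N m; "tcp_pos": TCP position; "tool_rot": TCP orientation; "force": force on the tool from outside, world axes, zero at the start; "wrist_torque": the same for the moment, N m; "opening": opening from 0.0 (shut) to 1.0 (fully open); "grasp_force": force on a finger pad.
Only numpy, scipy, OpenCV 4.12 (cv2) and the standard library are available. Lean on these libraries where they do the work, as an engineer would, in place of code of your own. Each camera call takes 0.05 s, during which the arm holds its last target. There are 200 camera calls.

## Working session

There is one attempt and no reset: what is moved stays moved. The work goes in short steps, Python scripts to look and compute and a tool call to move; the robot and the scene stay as the last step left them, time stands still between calls to the robot, and variables do not carry over. Pictures are saved under pics/ and viewed, at most 10 in all, crops included, and the job is handed in when it is done.

Besides the shell and the picture viewer there is one more tool, called after "Request:" as name(argument=value, ...), one argument or row to a line, values as JSON. arm_command: Moves the arm, as the interface text tells. Shift numbers are shares of 0.2 m and turn numbers shares of pi/2 rad, none past 1 either way. Its arguments: {"type":"object","properties":{"increments":{"type":"string"}},"required":["increments"]}

```bash
ls; mkdir -p pics
python3 - <<'E'
from rig import readout, imaging
import cv2,numpy as np
o=readout.get_obs();print({k:np.round(v,4).tolist() for k,v in o.items()})
for n in("side","top"):
    cv2.imwrite(f"pics/{n}0.png",cv2.cvtColor(imaging.capture(n),cv2.COLOR_RGB2BGR))
    c=imaging.get_calibration(n);print({k:np.round(v,4).tolist() for k,v in c.items()})
c=imaging.get_calibration("wrist");print({k:np.round(v,4).tolist() for k,v in c.items()})
E
```

```text
pics
{'t': 0.0, 'joints': [1.2823, 0.7071, -0.0276, 1.485, 0.022, 0.9509, -0.0755], 'dq': [0.0013, -0.0002, -0.0004, -0.0, -0.0009, 0.0, 0.0023], 'joint_efforts': [-0.0004, -88.323, 1.2351, -23.6175, 0.0171, 0.0063, -0.0], 'tcp_pos': [0.1404, -0.5573, 0.2418], 'tool_rot': [-0.0005, 0.9924, 0.1231, -0.0001], 'force': [0.1727, -0.154, -0.1639], 'wrist_torque': [0.003, 0.0364, 0.0412], 'grasp_force': 0.0, 'opening': 1.0054}
{'fx': 438.7281, 'fy': 438.7281, 'cx': 280.0772, 'cy': 205.6267, 'D': [-0.0741, 0.0, 0.0, 0.0, 0.0], 'T': [[-0.9732, -0.1786, 0.1446, 0.3262], [-0.2296, 0.7255, -0.6488, 0.8092], [0.011, -0.6646, -0.7471, 0.9855], [0.0, 0.0, 0.0, 1.0]]}
{'fx': 540.9995, 'fy': 540.9995, 'cx': 289.8924, 'cy': 204.2303, 'D': [-0.0729, 0.0, 0.0, 0.0, 0.0], 'T': [[0.0145, -0.9993, 0.0354, 0.4562], [-0.9996, -0.0154, -0.0238, 0.0615], [0.0243, -0.0351, -0.9991, 1.4271], [0.0, 0.0, 0.0, 1.0]]}
{'fx': 296.6175, 'fy': 296.6175, 'cx': 274.696, 'cy': 207.3526, 'D': [0.0093, 0.0, 0.0, 0.0, 0.0], 'tool_from_camera': [[-0.0003, -0.9596, -0.2814, 0.0725], [1.0, 0.0, -0.0011, 0.0006], [0.001, -0.2814, 0.9596, -0.1316], [0.0, 0.0, 0.0, 1.0]]}
```

View pics/side0.png

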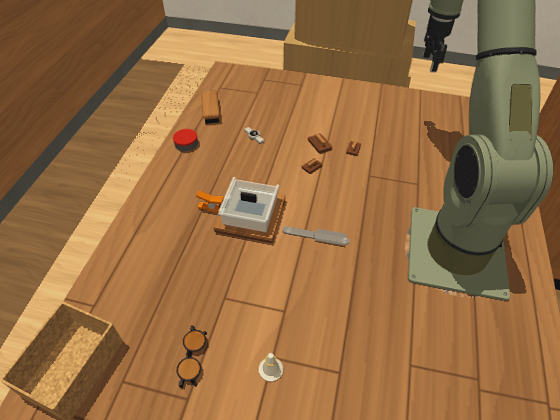

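View pics/top0.png

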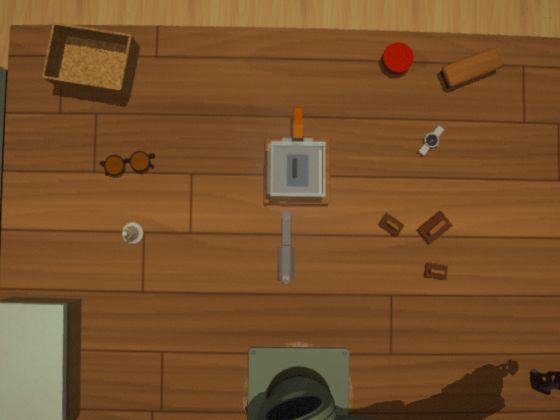

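The side and top views show the box (top ≈297,168; tab ≈295,168), with its orange clamp at (298,122). There are three cedar inserts, at top pixels (391,224), (434,228) and (436,271). The one at (434,228) looks largest. I'll confirm that in an enlarged crop.

```bash
cat > h.py <<'E'
import cv2,numpy as np
from rig import readout,imaging
from scipy.spatial.transform import Rotation as R
def cal(n,o=None):
    c=imaging.get_calibration(n)
    K=np.array([[c["fx"],0,c["cx"]],[0,c["fy"],c["cy"]],[0,0,1]]);D=np.array(c["D"])
    if n=="wrist":
        o=o or readout.get_obs();q=o["tool_rot"];T=np.eye(4)
        T[:3,:3]=R.from_quat([q[1],q[2],q[3],q[0]]).as_matrix();T[:3,3]=o["tcp_pos"]
        T=T@np.array(c["tool_from_camera"])
    else: T=np.array(c["T"])
    return K,D,T
def ray(C,px):
    K,D,T=C
    u=cv2.undistortPoints(np.array(px,float).reshape(-1,1,2),K,D)[:,0]
    return T[:3,3],np.c_[u,np.ones(len(u))]@T[:3,:3].T
def atz(C,px,z):
    p,d=ray(C,px);return p+d*((z-p[2])/d[:,2])[:,None]
def tri(rays):
    A=0;b=0
    for p,d in rays:
        d=d/np.linalg.norm(d);M=np.eye(3)-np.outer(d,d);A=A+M;b=b+M@p
    return np.linalg.solve(A,b)
def proj(C,P):
    K,D,T=C;Ti=np.linalg.inv(T)
    return cv2.projectPoints(np.array(P,float).reshape(-1,1,3),cv2.Rodrigues(Ti[:3,:3])[0],Ti[:3,3],K,D)[0][:,0]
def save(n,name):
    im=cv2.cvtColor(imaging.capture(n),cv2.COLOR_RGB2BGR);cv2.imwrite(f"pics/{name}.png",im);return im
E
python3 - <<'E'
import cv2,numpy as np
from h import *
t=cv2.imread("pics/top0.png");s=cv2.imread("pics/side0.png")
f=lambda i,x,y,w,h,k:cv2.resize(i[y:y+h,x:x+w],None,fx=k,fy=k,interpolation=cv2.INTER_CUBIC)
a=np.hstack([f(t,255,130,80,80,5),f(t,375,205,80,80,5)])
b=np.hstack([f(s,210,170,80,40,5),f(s,295,125,80,40,5)])
cv2.imwrite("pics/crop1.png",np.vstack([a,b]))
c=cal("top");print(atz(c,[[391,224],[434,228],[436,271],[295,168],[432,141],[286,248]],0.014).round(3))
E
```

```text
[[ 0.458 -0.239  0.014]
 [ 0.449 -0.354  0.014]
 [ 0.336 -0.36   0.014]
 [ 0.602  0.016  0.014]
 [ 0.68  -0.348  0.014]
 [ 0.392  0.036  0.014]]
```

View pics/crop1.png

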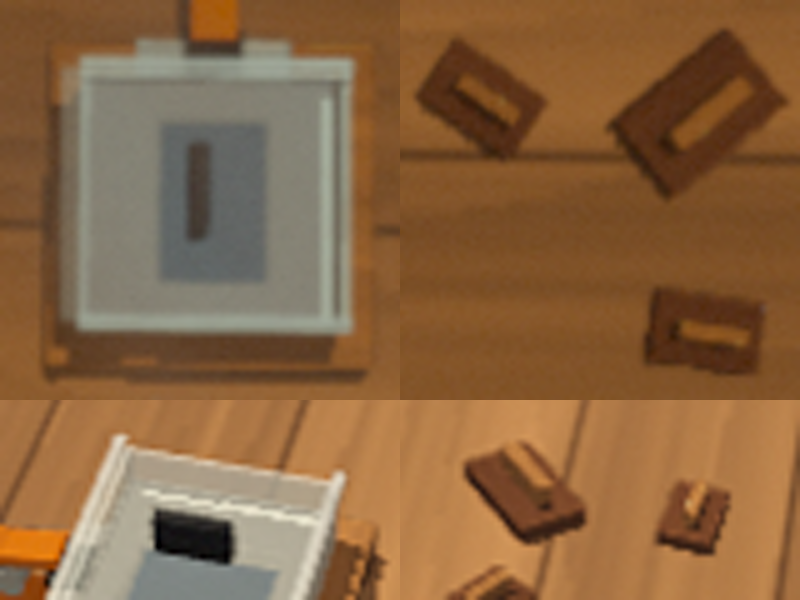

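The candidates are (391,224), (434,228) and (436,271). The block at (434,228) measures about 30 px, or 79 mm, which matches the 80 mm insert, and the other two are clearly smaller. The lid also looks about 10 mm open already. I'll pass over the insert for a wrist picture on the way to the box.

Request:
arm_command(
  increments="0.18 0.11 0 0 0 -0.08 -1;0.2 0.13 0 0 0 -0.08 -1;0.2 0.13 0 0 0 0 -1;0.2 0.13 0 0 0 0 -1;0.2 0.13 0 0 0 0 -1",
)

```text
t: 0.6
tcp_pos: [0.3379, -0.4302, 0.2422]
tool_rot: [-0.0, 1.0, -0.002, -0.0]
force: [0.4, -0.8, 0.1]
opening: 1.002
grasp_force: 0.0
```

Request:
arm_command(
  increments="0.2 0.13 0 0 0 0 -1;0.2 0.13 0 0 0 0 -1;0.1 0.1 0 0 0 0 -1;0 0 0 0 0 0 -1;0 0 0 0 0 0 -1",
)

```text
t: 1.1
tcp_pos: [0.4363, -0.3595, 0.242]
tool_rot: [-0.0, 1.0, -0.002, -0.0]
force: [-0.3, -1.0, 0.5]
opening: 0.999
grasp_force: 0.0
```

Run:
```python
from h import *
import json
o=readout.get_obs();json.dump({k:np.array(o[k]).tolist() for k in("tcp_pos","tool_rot")},open("w1.json","w"))
im=save("wrist","w1")
```

Request:
arm_command(
  increments="0.1 0.2 0.05 0 0 0 -1;0.1 0.22 0.05 0 0 0 -1;0.1 0.22 0.05 0 0 0 -1;0.1 0.22 0.05 0 0 0 -1;0.1 0.22 0 0 0 0 -1",
)

```text
t: 1.65
tcp_pos: [0.5368, -0.1433, 0.2836]
tool_rot: [0.0, 1.0, -0.003, 0.001]
force: [0.5, -0.8, -0.2]
opening: 0.994
grasp_force: 0.0
```

Request:
arm_command(
  increments="0.1 0.22 0 0 0 0 -1;0.1 0.22 0 0 0 0 -1;0 0.2 0 0 0 0 -1;0 0 0 0 0 0 -1;0 0 0 0 0 0 -1",
)

```text
t: 2.15
tcp_pos: [0.5762, -0.0165, 0.2823]
tool_rot: [0.0, 1.0, -0.003, -0.0]
force: [0.9, -0.0, 0.2]
opening: 0.998
grasp_force: 0.0
```

Run:
```python
from h import *
import json
o=readout.get_obs();json.dump({k:np.array(o[k]).tolist() for k in("tcp_pos","tool_rot")},open("w2.json","w"))
print(o["force"],o["joints"])
im=save("wrist","w2");w1=cv2.imread("pics/w1.png")
cv2.imwrite("pics/w2b.png",cv2.resize(im,(800,600),interpolation=cv2.INTER_CUBIC))
cv2.imwrite("pics/w1b.png",cv2.resize(w1,(800,600),interpolation=cv2.INTER_CUBIC))
```

```text
[ 0.85418422 -0.02950894  0.18600645] [-0.108791    0.67466743  0.1653831   1.41619563 -0.11748529  1.06060013
 -1.4974838 ]
```

View pics/w1b.png

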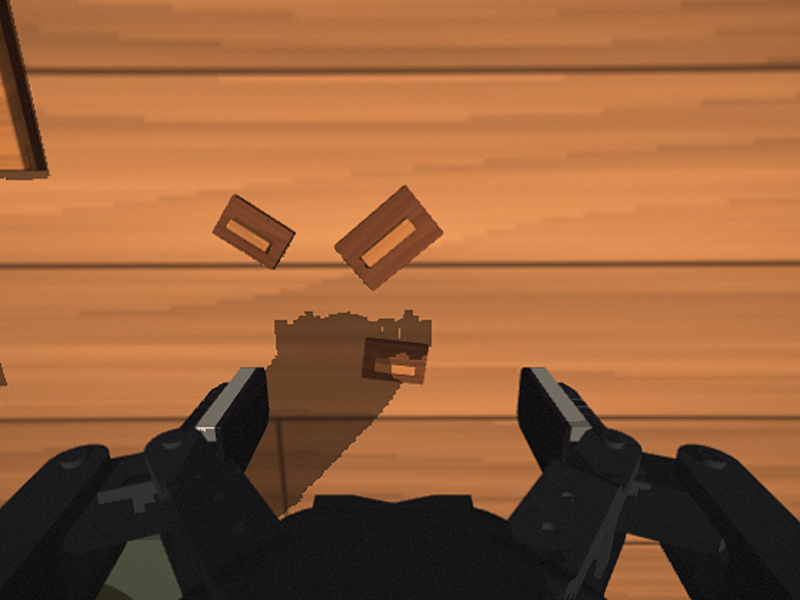

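View pics/w2b.png

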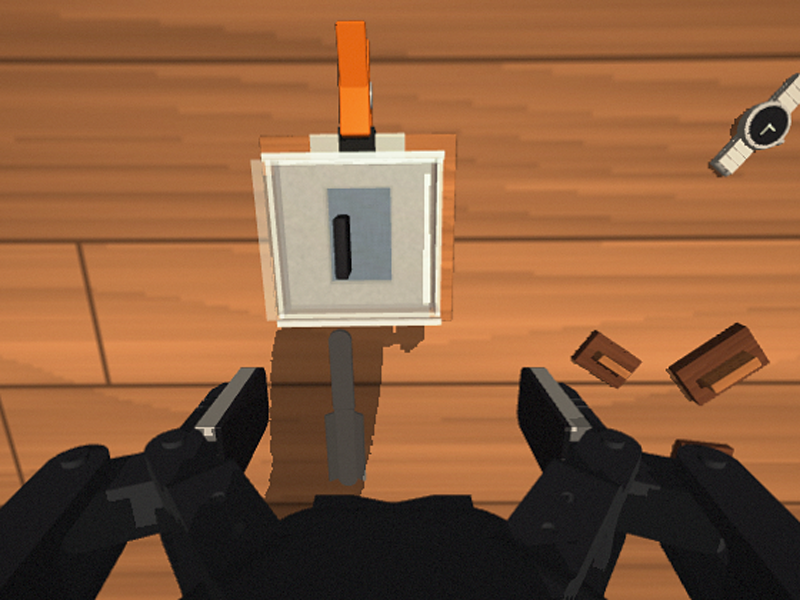

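w1 shows the large insert with corners at (405,186), (442,233), (374,290) and (335,245). w2 shows the pocket with corners at (328,188), (390,188), (391,280) and (329,281), with the tab at (342,247) and offset to +y. I'll enlarge the tab and the insert.

Run:
```python
from h import *
import json
a=cv2.imread("pics/w2.png")[140:200,222:262];b=cv2.imread("pics/w1.png")[126:206,230:310]
r=lambda i,k:cv2.resize(i,None,fx=k,fy=k,interpolation=cv2.INTER_CUBIC)
c=np.zeros((600,800,3),np.uint8);c[:,:400]=r(a,10);c[:400,400:]=r(b,5)
cv2.imwrite("pics/crop2.png",c)
W=cal("wrist",json.load(open("w2.json")));T=cal("top")
k=560/800
pw=np.array([[328,188],[390,188],[391,280],[329,281]])*k
pt=np.array([[160,122],[267,122],[267,283],[160,283]])/5+[255,130]
A=atz(W,pw,.048);B=atz(T,pt,.048);print(A.round(4),B.round(4),A.mean(0),B.mean(0))
cw=ray(W,[pw.mean(0)]);ct=ray(T,[pt.mean(0)]);print("tri",tri([(cw[0],cw[1][0]),(ct[0],ct[1][0])]))
# board/box lines
bx=atz(W,np.array([[261,153],[444,152],[440,325],[278,326]])*k,.079);print("walltops",bx.round(4))
```

```text
[[ 0.6361  0.037   0.048 ]
 [ 0.6358 -0.0149  0.048 ]
 [ 0.5565 -0.0152  0.048 ]
 [ 0.5558  0.04    0.048 ]] [[ 0.6326  0.0379  0.048 ]
 [ 0.6336 -0.017   0.048 ]
 [ 0.5509 -0.0181  0.048 ]
 [ 0.55    0.0367  0.048 ]] [0.59604205 0.01169464 0.048     ] [0.59179707 0.00987949 0.048     ]
tri [0.59417417 0.01111317 0.03215946]
walltops [[ 0.6627  0.0812  0.079 ]
 [ 0.6627 -0.0557  0.079 ]
 [ 0.5251 -0.0563  0.079 ]
 [ 0.5249  0.0798  0.079 ]]
```

View pics/crop2.png

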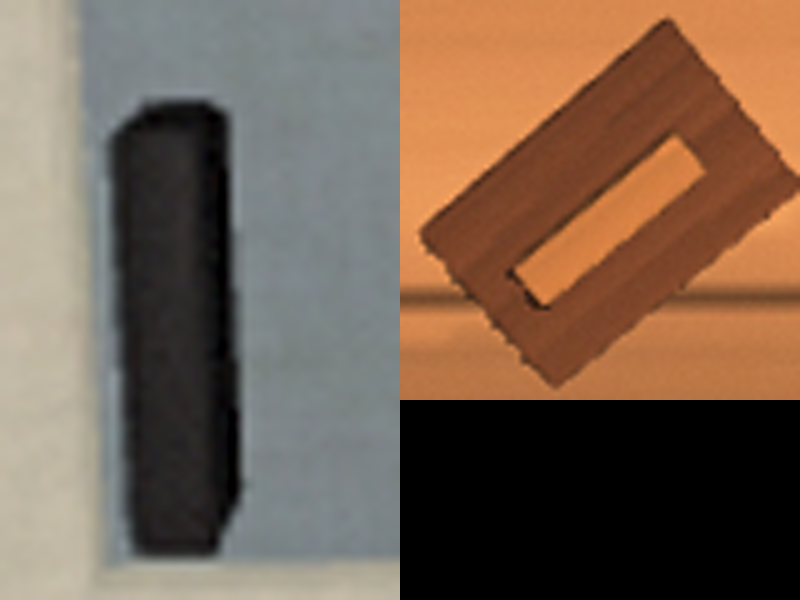

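The tab top is at crop pixels (113–210, 128–555), slightly inclined. The insert's rib top has corners (675,137), (708,172), (548,305) and (514,270).

Run:
```python
from h import *
import json
W1=cal("wrist",json.load(open("w1.json")));W2=cal("wrist",json.load(open("w2.json")));T=cal("top")
g=lambda C,p:(lambda r:(r[0],r[1][0]))(ray(C,[p]))
tab=np.array([[113,130],[203,125],[218,555],[132,555]])/10+[222,140]
P=atz(W2,tab,.107);print("tab",P.round(4),P.mean(0))
tt=np.array([199,190])/5+[255,130];print("top tab",atz(T,[tt],.1),"tri",tri([g(W2,tab.mean(0)),g(T,tt)]))
rib=(np.array([[675,137],[708,172],[548,305],[514,270]])-[400,0])/5+[230,126]
P=atz(W1,rib,.032);d=P[0]+P[1]-P[2]-P[3];print("rib",P.round(4),P.mean(0),np.degrees(np.arctan2(d[1],d[0])),np.linalg.norm(d)/2)
bl=(np.array([[668,18],[800,182],[556,386],[422,232]])-[400,0])/5+[230,126]
B=atz(W1,bl,.012);d=B[0]+B[1]-B[2]-B[3];print("blk",B.round(4),B.mean(0),np.degrees(np.arctan2(d[1],d[0])),np.linalg.norm(d)/2)
# top image rib: crop1
rt=(np.array([[740,76],[757,96],[682,152],[668,138]])-[400,0])/5+[375,205]
print("top rib",atz(T,rt,.032).mean(0),"tri",tri([g(W1,rib.mean(0)),g(T,rt.mean(0))]))
```

```text
tab [[0.6169 0.0255 0.107 ]
 [0.6174 0.0162 0.107 ]
 [0.5721 0.0163 0.107 ]
 [0.5721 0.0255 0.107 ]] [0.59463519 0.02086886 0.107     ]
top tab [[0.5926772  0.01907162 0.1       ]] tri [0.59330947 0.02036554 0.10080854]
rib [[ 0.4725 -0.3714  0.032 ]
 [ 0.4645 -0.379   0.032 ]
 [ 0.4335 -0.3417  0.032 ]
 [ 0.4419 -0.3339  0.032 ]] [ 0.45311333 -0.35650437  0.032     ] -50.49258996287219 0.04842385820019603
blk [[ 0.4981 -0.3702  0.012 ]
 [ 0.4594 -0.4025  0.012 ]
 [ 0.4081 -0.3423  0.012 ]
 [ 0.4475 -0.31    0.012 ]] [ 0.4532975  -0.35625401  0.012     ] -49.76980839023701 0.07885198921112957
top rib [ 0.44926911 -0.35749793  0.032     ] tri [ 0.45096767 -0.35757481  0.02842222]
```

Request:
arm_command(
  increments="0.045 0.09 -0.1 0 0 0.004 -1;0.045 0.095 -0.2 0 0 0 -1;0 0 -0.22 0 0 0 -1;0 0 -0.22 0 0 0 -1;0 0 -0.15 0 0 0 -1",
)

```text
t: 2.7
tcp_pos: [0.5936, 0.0192, 0.1018]
tool_rot: [0.0, 1.0, -0.0, -0.001]
force: [0.5, -0.2, 0.4]
opening: 1.001
grasp_force: 0.0
```

Request:
arm_command(
  increments="0 0 -0.055 0 0 0 -1;0 0 0 0 0 0 -1;0 0 0 0 0 0 0.3;0 0 0 0 0 0 0.6;0 0 0 0 0 0 0.6",
)

```text
t: 3.2
tcp_pos: [0.595, 0.0214, 0.0945]
tool_rot: [-0.0, 1.0, 0.001, 0.001]
force: [0.8, 0.2, -0.2]
opening: 0.514
grasp_force: 0.0
```

Request:
arm_command(
  increments="0 0 0 0 0 0 1;0 0 0 0 0 0 1;0 0 0 0 0 0 1;0 0 0 0 0 0 1;0 0 0 0 0 0 1",
)

```text
t: 3.7
tcp_pos: [0.5946, 0.0215, 0.0937]
tool_rot: [-0.0, 1.0, 0.001, 0.0]
force: [-1.5, 0.0, 6.6]
opening: 0.106
grasp_force: 58.5
```

Request:
arm_command(
  increments="0 0 0.005 0 0 0 1;0 0.05 0 0 0 0 1;0 0.1 0 0 0 0 1;0 0.1 0 0 0 0 1;0 0.1 0 0 0 0 1",
)

```text
t: 4.2
tcp_pos: [0.594, 0.092, 0.0939]
tool_rot: [0.0, 1.0, 0.001, -0.001]
force: [1.0, -2.3, -8.1]
opening: 0.101
grasp_force: 60.6
```

Request:
arm_command(
  increments="0 0.1 0 0 0 0 1;0 0.05 0 0 0 0 1;0 0.025 0 0 0 0 1;0 0.02 0 0 0 0 1;0 0.015 0 0 0 0 1",
)

```text
t: 4.7
tcp_pos: [0.5938, 0.1328, 0.0939]
tool_rot: [0.0, 1.0, 0.001, -0.001]
force: [-5.8, -1.7, -9.8]
opening: 0.099
grasp_force: 60.4
```

Request:
arm_command(
  increments="0 0.008 -0.003 0 0 0 1;0 0.008 0 0 0 0 1;0 0 0 0 0 0 1",
)

```text
t: 5.0
tcp_pos: [0.5938, 0.1362, 0.0938]
tool_rot: [-0.0, 1.0, 0.001, -0.001]
force: [-8.4, 0.4, -0.4]
opening: 0.1
grasp_force: 61.8
```

Request:
arm_command(
  increments="0 0.008 0 0 0 0 1;0 0.008 0 0 0 0 1;0 0 0 0 0 0 1",
)

```text
t: 5.3
tcp_pos: [0.5938, 0.1374, 0.0938]
tool_rot: [0.001, 1.0, 0.0, -0.001]
force: [-10.2, -9.5, 1.3]
opening: 0.106
grasp_force: 62.0
```

Request:
arm_command(
  increments="-0.008 -0.008 0 0 0 0 1;0 0 0 0 0 0 -1;0 0 0 0 0 0 -1;0 0 0 0 0 0 -1;0 0 0 0 0 0 -1",
)

```text
t: 5.8
tcp_pos: [0.593, 0.1383, 0.0939]
tool_rot: [-0.0, 1.0, 0.001, 0.0]
force: [0.3, -0.7, 0.0]
opening: 0.782
grasp_force: 0.0
```

Request:
arm_command(
  increments="0 0 0.15 0 0 0 -1;-0.05 0 0.2 0 0 0 -1;-0.1 -0.15 0.1 0 0 0 -1;-0.1 -0.22 0 0 0 0 -1;-0.1 -0.22 0 0 0 0 -1",
)

```text
t: 6.3
tcp_pos: [0.5222, 0.0193, 0.1844]
tool_rot: [-0.0, 1.0, 0.001, 0.001]
force: [1.4, -1.5, -0.5]
opening: 1.003
grasp_force: 0.0
```

Request:
arm_command(
  increments="-0.05 -0.05 0 0 0 0 -1;0 0 0 0 0 0 -1;0 0 0 0 0 0 -1",
)

```text
t: 6.6
tcp_pos: [0.5133, 0.0108, 0.1838]
tool_rot: [-0.0, 1.0, 0.001, 0.0]
force: [-0.4, 0.9, 0.0]
opening: 1.004
grasp_force: 0.0
```

Run:
```python
from h import *
import json
o=readout.get_obs();json.dump({k:np.array(o[k]).tolist() for k in("tcp_pos","tool_rot")},open("w3.json","w"))
print(o["tcp_pos"],o["tool_rot"])
im=save("wrist","w3");C=cal("wrist",o)
uv=proj(C,[[.594,.012,.048]])[0];print(uv)
x,y=int(uv[0])-70,int(uv[1])-65;x=max(x,0);y=max(y,0);print("off",x,y)
c=im[y:y+120,x:x+160];cv2.imwrite("pics/crop3.png",cv2.resize(c,None,fx=5,fy=5,interpolation=cv2.INTER_CUBIC))
```

```text
[0.51333054 0.01084732 0.18382229] [-3.19659260e-04  9.99999369e-01  1.03541880e-03  2.96625849e-04]
[273.50419698 110.51963799]
off 203 45
```

View pics/crop3.png

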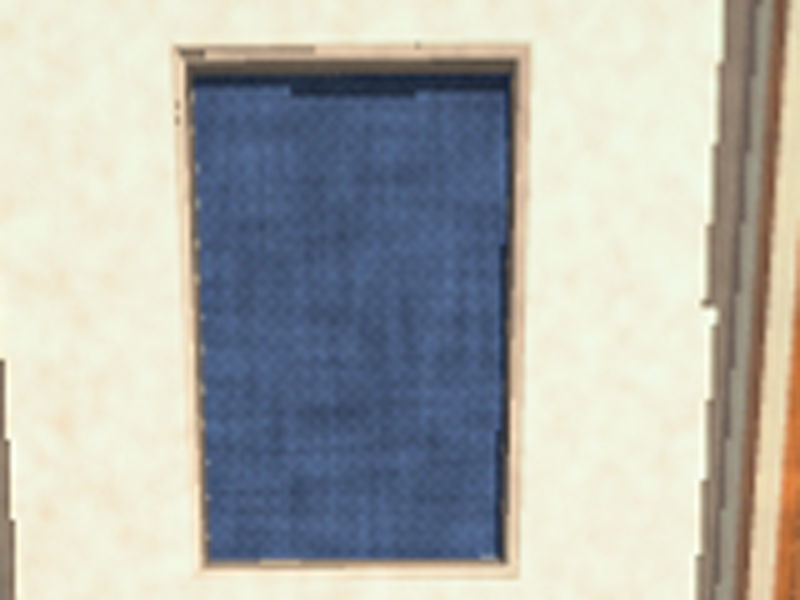

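The lid is clear of the box, and the pocket mouth's outer chamfer corners are at crop pixels (174,45), (531,44), (519,576) and (200,574).

Run:
```python
from h import *
import json
C=cal("wrist",json.load(open("w3.json")))
p=np.array([[174,45],[531,44],[519,576],[200,574]])/5+[203,45]
P=atz(C,p,.048);print(P.round(4),P.mean(0))
a=P[0]+P[1]-P[2]-P[3];b=P[0]+P[3]-P[1]-P[2]
print(np.degrees(np.arctan2(a[1],a[0])),np.degrees(np.arctan2(-b[0],b[1])),np.linalg.norm(a)/2,np.linalg.norm(b)/2)
```

```text
[[ 0.6376  0.0411  0.048 ]
 [ 0.6378 -0.017   0.048 ]
 [ 0.5517 -0.0179  0.048 ]
 [ 0.5519  0.0393  0.048 ]] [0.59477281 0.01137965 0.048     ]
0.8808943826725333 -0.00300556586027355 0.08589743896438139 0.05768214791772564
```

Request:
arm_command(
  increments="-0.06 -0.2 0 0 0 -0.08 -1;-0.08 -0.22 0 0 0 -0.08 -1;-0.08 -0.22 0 0 0 -0.08 -1;-0.08 -0.22 0 0 0 -0.08 -1;-0.08 -0.22 0 0 0 -0.08 -1",
)

```text
t: 7.15
tcp_pos: [0.437, -0.2066, 0.1836]
tool_rot: [-0.0, 0.951, -0.31, 0.0]
force: [2.1, -0.7, 0.7]
opening: 1.0
grasp_force: 0.0
```

Request:
arm_command(
  increments="-0.08 -0.22 0 0 0 -0.08 -1;-0.08 -0.22 0 0 0 -0.08 -1;0 0 0 0 0 0 -1;0 0 0 0 0 0 -1;0 0 0 0 0 0 -1",
)

```text
t: 7.65
tcp_pos: [0.4059, -0.2925, 0.1835]
tool_rot: [-0.0, 0.906, -0.424, -0.0]
force: [-0.1, 0.7, 0.0]
opening: 1.001
grasp_force: 0.0
```

Run:
```python
from h import *
import json
o=readout.get_obs();json.dump({k:np.array(o[k]).tolist() for k in("tcp_pos","tool_rot")},open("w4.json","w"))
print(o["tcp_pos"],o["tool_rot"],o["joints"].round(2) if hasattr(o["joints"],"round") else o["joints"])
im=save("wrist","w4");C=cal("wrist",o)
uv=proj(C,[[.453,-.3565,.03]])[0];print(uv)
x,y=max(int(uv[0])-66,0),max(int(uv[1])-60,0);print("off",x,y)
c=im[y:y+100,x:x+132];cv2.imwrite("pics/crop4.png",cv2.resize(c,None,fx=6,fy=6,interpolation=cv2.INTER_CUBIC))
```

```text
[ 0.40591187 -0.2924561   0.18348655] [-4.08423534e-04  9.05845916e-01 -4.23607140e-01 -3.65725532e-05] [ 0.39  0.71  0.3   1.84 -0.33  0.65 -1.55]
[281.00725217 112.14144058]
off 215 52
```

View pics/crop4.png

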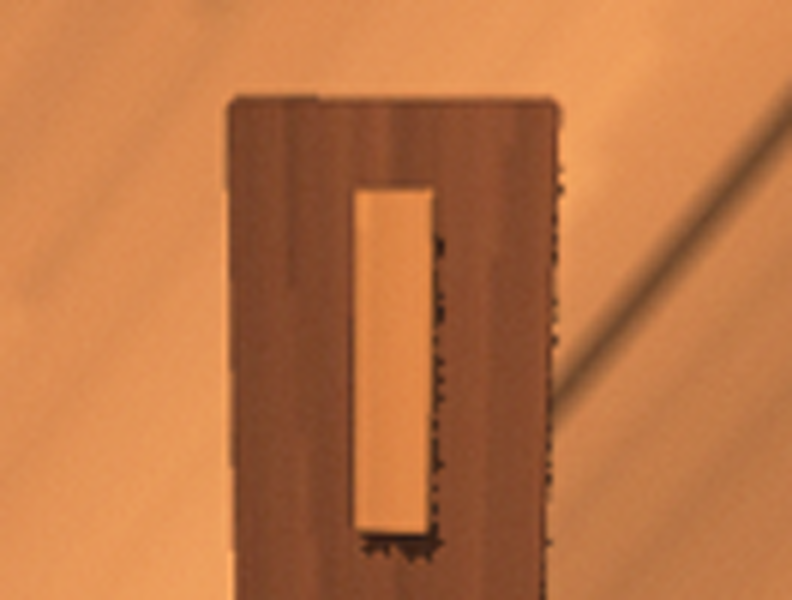

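The largest insert is squarely in view, with rib top corners at (354,188), (433,188), (430,533) and (353,530), and block far corners at (229,98) and (557,98).

Run:
```python
from h import *
import json
o=json.load(open("w4.json"));C=cal("wrist",o);w,x,y,z=o["tool_rot"]
yaw=2*np.arctan2(y,x);print("tool yaw",np.degrees(yaw))
g=lambda p,zz:atz(C,np.array(p)/6+[215,52],zz)
P=g([[354,188],[433,188],[430,533],[353,530]],.032);d=P[0]+P[1]-P[2]-P[3]
print("rib",P.mean(0),np.degrees(np.arctan2(d[1],d[0])),np.linalg.norm(d)/2)
B=g([[229,98],[557,98],[545,600],[235,600]],.014)
d=B[0]+B[1]-B[2]-B[3];e=B[0]-B[1]
print("blk",np.degrees(np.arctan2(d[1],d[0])),np.degrees(np.arctan2(-e[0],e[1])),np.linalg.norm(e))
u=np.array([np.cos(yaw),np.sin(yaw)]);f=(B[0]+B[1])[:2]/2;print("centre from far edge",f-0.04*u)
# two-view height check of the rib with w1
W1=cal("wrist",json.load(open("w1.json")))
rib=((np.array([[675,137],[708,172],[548,305],[514,270]])-[400,0])/5+[230,126]).mean(0)
r=lambda c,p:(lambda q:(q[0],q[1][0]))(ray(c,[p]))
print("tri",tri([r(W1,rib),r(C,np.array([392.5,360])/6+[215,52])]))
t=P.mean(0)[:2];print("delta share",np.r_[t-o["tcp_pos"][:2],0.0265-o["tcp_pos"][2]]/.2)
```

```text
tool yaw -50.125067883052395
rib [ 0.45308767 -0.35570863  0.032     ] -50.16969648773379 0.04943016498088414
blk -50.19049109865582 -50.163386803644066 0.0507180948403702
centre from far edge [ 0.45266602 -0.35546468]
tri [ 0.4534983  -0.35601659  0.03536969]
delta share [ 0.23587896 -0.31626264 -0.78493273]
```

Request:
arm_command(
  increments="0.11 -0.15 0 0 0 0 -1;0.125 -0.165 -0.1 0 0 0 -1;0 0 -0.22 0 0 0 -1;0 0 -0.22 0 0 0 -1;0 0 -0.15 0 0 0 -1",
)

```text
t: 8.2
tcp_pos: [0.4521, -0.355, 0.043]
tool_rot: [-0.001, 0.906, -0.424, -0.001]
force: [-0.7, -0.9, -0.0]
opening: 1.0
grasp_force: 0.0
```

Request:
arm_command(
  increments="0 0 -0.087 0 0 0 -1;0 0 0 0 0 0 -1;0 0 0 0 0 0 0.3;0 0 0 0 0 0 0.6;0 0 0 0 0 0 0.6",
)

```text
t: 8.7
tcp_pos: [0.4525, -0.3568, 0.0294]
tool_rot: [0.0, 0.905, -0.425, 0.001]
force: [-0.3, -0.5, 0.9]
opening: 0.513
grasp_force: 0.0
```

Request:
arm_command(
  increments="0 0 0 0 0 0 1;0 0 0 0 0 0 1;0 0 0 0 0 0 1;0 0 0 0 0 0 1;0 0 0 0 0 0 1",
)

```text
t: 9.2
tcp_pos: [0.452, -0.3569, 0.0288]
tool_rot: [-0.0, 0.905, -0.425, 0.0]
force: [-0.6, 0.7, 9.1]
opening: 0.12
grasp_force: 59.7
```

Request:
arm_command(
  increments="0 0 0.05 0 0 0 1;0 0 0.2 0 0 0 1;0 0 0.24 0 0 0 1;0 0 0.24 0 0 0 1;0 0 0.12 0 0 0 1",
)

```text
t: 9.7
tcp_pos: [0.4522, -0.3573, 0.2027]
tool_rot: [0.0, 0.905, -0.425, 0.002]
force: [0.1, -0.3, -0.7]
opening: 0.119
grasp_force: 58.6
```

Request:
arm_command(
  increments="0.06 0.16 0 0 0 0.05 1;0.08 0.2 0 0 0 0.06 1;0.08 0.2 0 0 0 0.06 1;0.08 0.2 0 0 0 0.06 1;0.08 0.2 0 0 0 0.06 1",
)

```text
t: 10.2
tcp_pos: [0.5282, -0.1631, 0.199]
tool_rot: [-0.0, 0.978, -0.208, 0.0]
force: [1.7, -0.6, -0.6]
opening: 0.119
grasp_force: 58.7
```

Request:
arm_command(
  increments="0.08 0.2 0 0 0 0.06 1;0.08 0.2 0 0 0 0.06 1;0.08 0.2 0 0 0 0.06 1;0.08 0.2 0 0 0 0.06 1;0.015 0.085 0 0 0 0.034 1",
)

```text
t: 10.7
tcp_pos: [0.5957, 0.0165, 0.1986]
tool_rot: [-0.001, 1.0, 0.008, 0.0]
force: [0.6, -0.5, 0.0]
opening: 0.122
grasp_force: 58.7
```

Request:
arm_command(
  increments="0 0 0 0 0 0 1;0 0 0 0 0 0 1;0 0 0 0 0 0 1",
)

```text
t: 11.0
tcp_pos: [0.5946, 0.0107, 0.1986]
tool_rot: [0.0, 1.0, 0.003, 0.0]
force: [-0.4, -0.2, -1.0]
opening: 0.125
grasp_force: 58.7
```

Request:
arm_command(
  increments="0.0025 0.006 -0.15 0 0 0.002 1;0 0 -0.2 0 0 0 1;0 0 -0.15 0 0 0 1;0 0 -0.06 0 0 0 1;0 0 0 0 0 0 1",
)

```text
t: 11.5
tcp_pos: [0.5949, 0.0126, 0.0856]
tool_rot: [0.0, 1.0, 0.005, -0.001]
force: [-0.3, 0.1, 0.4]
opening: 0.123
grasp_force: 58.7
```

Request:
arm_command(
  increments="0 0 0 0 0 0 1;0 0 0 0 0 0 1",
)

```text
t: 11.7
tcp_pos: [0.5961, 0.0132, 0.0878]
tool_rot: [-0.0, 1.0, 0.005, 0.001]
force: [-1.2, 0.1, -0.0]
opening: 0.121
grasp_force: 58.7
```

Run:
```python
from h import *
import json
o=readout.get_obs();json.dump({k:np.array(o[k]).tolist() for k in("tcp_pos","tool_rot")},open("w5.json","w"))
print(o["tcp_pos"],o["tool_rot"],o["force"])
im=save("wrist","w5");C=cal("wrist",o)
uv=proj(C,[[.634,.012,.048]])[0];print(uv)
x,y=max(int(uv[0])-80,0),max(int(uv[1])-50,0);print("off",x,y)
cv2.imwrite("pics/crop5.png",cv2.resize(im[y:y+120,x:x+160],None,fx=5,fy=5,interpolation=cv2.INTER_CUBIC))
```

```text
[0.59605411 0.01322324 0.08782832] [-4.57096445e-05  9.99984929e-01  5.38404458e-03  1.07290695e-03] [-1.18347593  0.08403698 -0.01478652]
[277.08691081 181.97268526]
off 197 131
```

View pics/crop5.png

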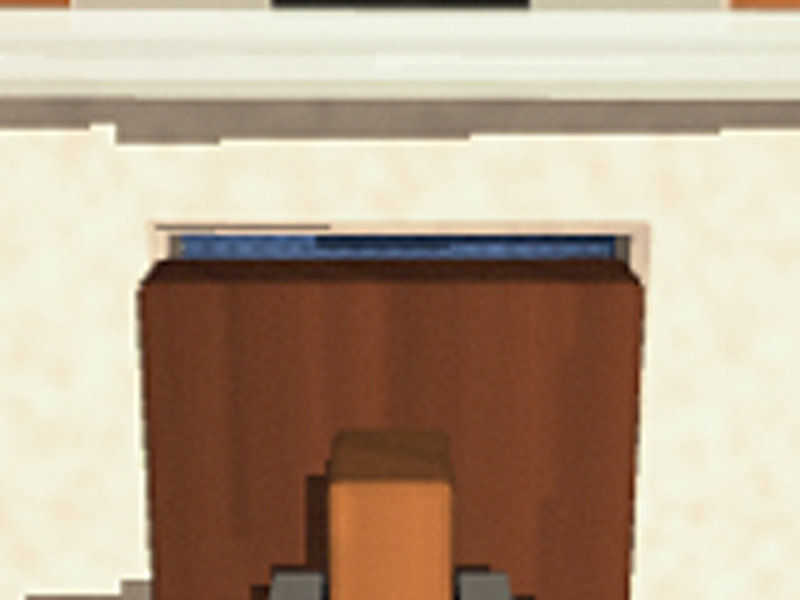

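The insert is hovering just above the pocket. The pocket's far chamfer corners are at (152,223) and (650,223), and the insert's far top edge corners are at (138,285) and (643,283).

Run:
```python
from h import *
import json
o=json.load(open("w5.json"));C=cal("wrist",o);zt=o["tcp_pos"][2]-.0288
g=lambda p,z:atz(C,np.array(p)/5+[197,131],z)
A=g([[152,223],[650,223]],.048);print("pocket far",A.round(4),"mean",A.mean(0),"w",np.linalg.norm(A[0]-A[1]),"centre x",A.mean(0)[0]-.0435)
for dz in(0,-.002):
    B=g([[138,285],[643,283]],zt+.014+dz);b=g([[160,262],[630,262]],zt+dz)
    print("ins top",B.round(4),B.mean(0),np.linalg.norm(B[0]-B[1]));print("ins bot",b.round(4),b.mean(0),np.linalg.norm(b[0]-b[1]))
print(readout.get_obs()["tcp_pos"])
```

```text
pocket far [[ 0.6375  0.0411  0.048 ]
 [ 0.6381 -0.0171  0.048 ]] mean [0.63777748 0.0119894  0.048     ] w 0.05816057480646118 centre x 0.5942774831008049
ins top [[ 0.6356  0.0387  0.073 ]
 [ 0.6364 -0.0123  0.073 ]] [0.63601767 0.01320227 0.07302832] 0.05096949909142663
ins bot [[ 0.6351  0.0386  0.059 ]
 [ 0.6357 -0.0132  0.059 ]] [0.63540378 0.01269391 0.05902832] 0.05175026408076951
ins top [[ 0.6352  0.039   0.071 ]
 [ 0.636  -0.0126  0.071 ]] [0.63557555 0.01319744 0.07102832] 0.05166523314077247
ins bot [[ 0.6347  0.0389  0.057 ]
 [ 0.6353 -0.0135  0.057 ]] [0.63499257 0.01268316 0.05702832] 0.052395046576435775
[0.59597688 0.01335967 0.0876591 ]
```

Request:
arm_command(
  increments="0 0 0 0 0 0 1;0 0 0 0 0 0 1;0 0 0 0 0 0 1",
)

```text
t: 12.05
tcp_pos: [0.5955, 0.0135, 0.0865]
tool_rot: [-0.0, 1.0, 0.006, 0.0]
force: [0.8, 1.1, -0.3]
opening: 0.123
grasp_force: 58.7
```

Request:
arm_command(
  increments="-0.005 -0.005 0 0 0 0 1;0 0 -0.025 0 0 0 1;0 0 -0.025 0 0 0 1;0 0 0 0 0 0 1",
)

```text
t: 12.45
tcp_pos: [0.594, 0.0124, 0.0754]
tool_rot: [-0.0, 1.0, 0.006, -0.001]
force: [0.7, 0.1, 0.0]
opening: 0.126
grasp_force: 58.7
```

Request:
arm_command(
  increments="0 0 -0.01 0 0 0 1;0 0 -0.01 0 0 0 1;0 0 0 0 0 0 1",
)

```text
t: 12.75
tcp_pos: [0.5943, 0.0125, 0.072]
tool_rot: [-0.0, 1.0, 0.006, -0.0]
force: [-0.2, 0.1, -0.3]
opening: 0.124
grasp_force: 58.7
```

Request:
arm_command(
  increments="0 0 -0.015 0 0 0 1;0 0 -0.015 0 0 0 1;0 0 0 0 0 0 1",
)

```text
t: 13.05
tcp_pos: [0.5942, 0.0124, 0.0658]
tool_rot: [-0.0, 1.0, 0.006, -0.0]
force: [0.0, 0.1, -0.7]
opening: 0.118
grasp_force: 58.7
```

Request:
arm_command(
  increments="0 0 -0.006 0 0 0 1;0 0 -0.006 0 0 0 1;0 0 0 0 0 0 1",
)

```text
t: 13.35
tcp_pos: [0.5943, 0.0124, 0.0637]
tool_rot: [-0.0, 1.0, 0.006, -0.0]
force: [-0.9, 0.0, -1.2]
opening: 0.122
grasp_force: 58.7
```

Request:
arm_command(
  increments="0 0 -0.004 0 0 0 1;0 0 0 0 0 0 1",
)

```text
t: 13.55
tcp_pos: [0.5943, 0.0125, 0.063]
tool_rot: [-0.0, 1.0, 0.006, -0.0]
force: [-0.1, 0.4, -0.5]
opening: 0.121
grasp_force: 58.7
```

Request:
arm_command(
  increments="0 0 -0.003 0 0 0 1;0 0 0 0 0 0 1",
)

```text
t: 13.75
tcp_pos: [0.5944, 0.0124, 0.0629]
tool_rot: [-0.0, 1.0, 0.006, 0.0]
force: [-2.8, -0.2, 6.8]
opening: 0.122
grasp_force: 59.7
```

Request:
arm_command(
  increments="0 0 0 0 0 0 0.3;0 0 0 0 0 0 0;0 0 0 0 0 0 0;0 0 0 0 0 0 0;0 0 0.05 0 0 0 0",
)

```text
t: 14.25
tcp_pos: [0.5938, 0.0124, 0.0719]
tool_rot: [-0.0, 1.0, 0.006, -0.001]
force: [-0.5, 0.1, -1.0]
opening: 0.5
grasp_force: 0.0
```

Request:
arm_command(
  increments="0 0 0.15 0 0 0 0;0 0 0.22 0 0 0 -1;-0.2 0 0.18 0 0 0 -1;-0.2 0 0 0 0 0 -1;0 0 0 0 0 0 -1",
)

```text
t: 14.75
tcp_pos: [0.5128, 0.0123, 0.1814]
tool_rot: [-0.0, 1.0, 0.005, -0.001]
force: [0.9, -1.0, -0.2]
opening: 1.001
grasp_force: 0.0
```

Request:
arm_command(
  increments="0 0 0 0 0 0 -1;0 0 0 0 0 0 -1",
)

```text
t: 14.95
tcp_pos: [0.5181, 0.0125, 0.1802]
tool_rot: [-0.0, 1.0, 0.006, 0.001]
force: [0.2, -0.7, -0.6]
opening: 0.998
grasp_force: 0.0
```

Run:
```python
from h import *
o=readout.get_obs();print(o["tcp_pos"],o["tool_rot"])
im=save("wrist","w6");C=cal("wrist",o)
uv=proj(C,[[.594,.012,.048],[.594,.138,.107]]);print(uv)
x,y=max(int(uv[0][0])-130,0),max(int(uv[0][1])-75,0);print("off",x,y)
cv2.imwrite("pics/crop6.png",cv2.resize(im[y:y+150,x:x+200],None,fx=4,fy=4,interpolation=cv2.INTER_CUBIC))
```

```text
[0.51805223 0.01250741 0.18018182] [-7.42308794e-05  9.99983970e-01  5.63478405e-03  5.50542830e-04]
[[276.16503045 116.3344342 ]
 [ 84.31746887 112.5427283 ]]
off 146 41
```

View pics/crop6.png

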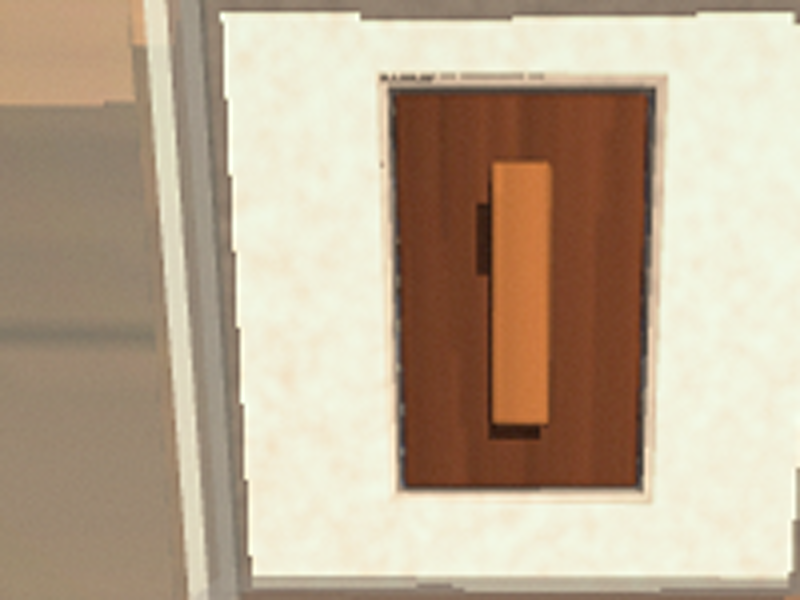

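The insert is seated square and flush, with an even gap all round. Now I'll shut the lid.

Request:
arm_command(
  increments="0.13 0.18 0 0 0 0 -1;0.13 0.2 0 0 0 0 -1;0.13 0.2 0 0 0 0 -1;0.005 0.045 0 0 0 0 -1;0 0 -0.1 0 0 0 -1",
)

```text
t: 15.5
tcp_pos: [0.5976, 0.1398, 0.1606]
tool_rot: [-0.001, 1.0, 0.007, 0.001]
force: [-0.1, -1.0, -0.4]
opening: 1.001
grasp_force: 0.0
```

Request:
arm_command(
  increments="0 0 -0.2 0 0 0 -1;0 0 -0.12 0 0 0 -1;0 0 0 0 0 0 -1;0 0 0 0 0 0 -1",
)

```text
t: 15.9
tcp_pos: [0.5967, 0.1373, 0.0964]
tool_rot: [0.0, 1.0, 0.005, 0.0]
force: [0.1, 0.9, 1.1]
opening: 1.002
grasp_force: 0.0
```

Request:
arm_command(
  increments="-0.013 0 -0.01 0 0 0 -1;0 0 0 0 0 0 0.3;0 0 0 0 0 0 0.6;0 0 0 0 0 0 1;0 0 0 0 0 0 1",
)

```text
t: 16.4
tcp_pos: [0.5937, 0.1375, 0.0942]
tool_rot: [-0.0, 1.0, 0.006, 0.0]
force: [-0.4, 1.0, -0.1]
opening: 0.332
grasp_force: 0.0
```

Request:
arm_command(
  increments="0 0 0 0 0 0 1;0 0 0 0 0 0 1;0 0 0 0 0 0 1;0 0 0 0 0 0 1",
)

```text
t: 16.8
tcp_pos: [0.5937, 0.1373, 0.0942]
tool_rot: [-0.0, 1.0, 0.005, 0.0]
force: [-1.5, -1.5, 6.1]
opening: 0.102
grasp_force: 58.6
```

Request:
arm_command(
  increments="0 -0.05 0.003 0 0 0 1;0.001 -0.1 0 0 0 0 1;0.001 -0.1 0 0 0 0 1;0.001 -0.1 0 0 0 0 1;0.001 -0.1 0 0 0 0 1",
)

```text
t: 17.3
tcp_pos: [0.5943, 0.0463, 0.0942]
tool_rot: [-0.0, 1.0, 0.006, -0.0]
force: [4.1, 1.5, -6.3]
opening: 0.104
grasp_force: 59.3
```

Request:
arm_command(
  increments="0.001 -0.08 0 0 0 0 1;0.001 -0.04 0 0 0 0 1;0 -0.02 0 0 0 0 1;0 -0.015 0 0 0 0 1;0 0 0 0 0 0 1",
)

```text
t: 17.8
tcp_pos: [0.5946, 0.0166, 0.0943]
tool_rot: [0.0, 1.0, 0.006, -0.0]
force: [1.4, -0.7, -10.7]
opening: 0.102
grasp_force: 58.5
```

Request:
arm_command(
  increments="0 -0.008 -0.003 0 0 0 1;0 -0.008 0 0 0 0 1;0 0 0 0 0 0 1",
)

```text
t: 18.1
tcp_pos: [0.5947, 0.0133, 0.0941]
tool_rot: [-0.0, 1.0, 0.006, -0.0]
force: [-4.7, -1.0, 2.3]
opening: 0.104
grasp_force: 60.6
```

Request:
arm_command(
  increments="0 -0.008 0 0 0 0 1;0 0 0 0 0 0 1",
)

```text
t: 18.3
tcp_pos: [0.5947, 0.0123, 0.0941]
tool_rot: [-0.001, 1.0, 0.006, -0.0]
force: [-4.9, 3.8, 4.0]
opening: 0.106
grasp_force: 60.9
```

Request:
arm_command(
  increments="0 -0.005 0 0 0 0 1;0 0 0 0 0 0 1",
)

```text
t: 18.5
tcp_pos: [0.5947, 0.0122, 0.0941]
tool_rot: [-0.001, 1.0, 0.006, -0.0]
force: [-5.5, 8.4, 5.4]
opening: 0.101
grasp_force: 61.0
```

Request:
arm_command(
  increments="0 0.003 0 0 0 0 0.5;0 0 0 0 0 0 0;0 0 0 0 0 0 -0.5;0 0 0 0 0 0 -0.5;0 0 0.1 0 0 0 -0.5",
)

```text
t: 19.0
tcp_pos: [0.5939, 0.0111, 0.1124]
tool_rot: [0.0, 1.0, 0.006, -0.002]
force: [0.6, -0.2, 1.2]
opening: 0.75
grasp_force: 0.0
```

Request:
arm_command(
  increments="0 0 0.2 0 0 0 -1;0 0 0.2 0 0 0 -1;-0.2 0 0.1 0 0 0 -1;-0.2 0 0 0 0 0 -1;0 0 0 0 0 0 -1",
)

```text
t: 19.5
tcp_pos: [0.5104, 0.011, 0.2146]
tool_rot: [-0.0, 1.0, 0.005, -0.002]
force: [-0.0, -0.2, -0.8]
opening: 1.0
grasp_force: 0.0
```

Request:
arm_command(
  increments="0 0 0 0 0 0 -1;0 0 0 0 0 0 -1",
)

```text
t: 19.7
tcp_pos: [0.5157, 0.0112, 0.2139]
tool_rot: [-0.0, 1.0, 0.006, 0.0]
force: [0.5, 0.6, -0.4]
opening: 0.998
grasp_force: 0.0
```

Run:
```python
from h import *
o=readout.get_obs();print(o["tcp_pos"])
im=save("wrist","w7");C=cal("wrist",o)
m=(im.max(2)<60).astype(np.uint8)
n,l,s,c=cv2.connectedComponentsWithStats(m)
uv=proj(C,[[.594,.012,.107]])[0];print("expected shut tab px",uv)
for i in range(1,n):
    if s[i,4]>40 and np.linalg.norm(c[i]-uv)<60:print(s[i],c[i],atz(C,[[s[i,0],c[i][1]],[s[i,0]+s[i,2],c[i][1]]],.107).round(4))
```

```text
[0.51565338 0.01122971 0.21388442]
expected shut tab px [274.62510294 112.54530981]
[269  80  12  62 640] [274.153125 112.84375 ] [[0.5937 0.0163 0.107 ]
 [0.5938 0.0071 0.107 ]]
```

```bash
python3 -c "
from rig import order;print(order.finish_job())"
```

```text
the job is handed in; nothing more can be done
None
```

The job is handed in: I slid the lid fully open, seated the largest cedar insert square and flush in the pocket and released it, then slid the lid shut to its stop, in about 20 s and without touching the watch, sunglasses, ring cone or shoe horn.

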